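Hang the round parts basket on the hook stand

TASK

Hang the round steel parts basket by its wire handle on the hook of the stand, and let go so that it hangs upright from the hook, clear of the bench. Leave the square basket standing where it is.

Things in the scene. Friction and masses are not known exactly. Their poses are not given: they have to be found in the camera images.
- round_grip (a point): Black grip block, 12 (own x) x 26 (y) x 50 mm high, on the wire handle of the round basket. Point: on the block, 19 mm below its top, 134 mm above the basket's underside; z up. Basket: perforated steel cup, 68 mm across, 40 mm high, 0.12 kg.
- round_bar (a point): Middle of the top bar of the round basket's fixed handle (6 mm wire, stiff), on the wire's centre line, 34 mm below the grip point and 100 mm above the basket's underside. The bar runs along own y between uprights at y = +-34 mm; the open loop under it is 57 mm high, down to the cup's rim.
- square_grip (a point): Grip block of the square basket, which stays where it is: perforated steel box 60 x 60 x 40 mm with a like wire handle and grip; block top 153 mm above the bench. Point: 134 mm above its underside.
- hook_seat (a point): Where the bar shall rest: top of a level hook rod, 8 mm thick, 194 mm above the bench, on a fixed stand. Own -x runs along the rod to the free tip, 45 mm off and turned up 10 mm above the point; +x to the column, 58 mm off, no higher than the rod. y level across the rod. The bar comes on over the tip and must lie across the rod. The foot below is 120 x 90 x 12 mm.
There are look-alikes about, which are no part of the job. What is meant by the part that bears hook_seat is not green or purple, and is the larger of those in its own colour.

How it is judged:
By the outcome, as a careful person would: the job done as asked, in the order asked, and still so for the second after the job is handed in, with the robot touching nothing.
It also fails if it takes over 40 s, if anything falls off the work surface, if the arm or the gripper's body presses on something with over 40 N, if the wrist force passes 120 N, or if a joint passes its speed limit or range.

ROBOT

A 6-joint arm with a two-finger parallel gripper is mounted at the origin on a cart in front of the work surface, level with it; the furniture and walls round the work are solid. World frame = base frame: x ahead of the robot, y to its left, z up, the work surface at z = 0. Lengths are in mm, angles in rad, forces in N, time in s.
With the tool pointing down it reaches from about 200 to 875 mm from the base axis. Payload 3.4 kg.
Tool frame: the origin (TCP) lies on the centre line of the jaws, within the pads' length; the fingertips stand 8 mm ahead of it and the grasp point (between the pads) lies 11 mm behind it; z points along the fingers, y is the line along which they close (so a half turn about z gives the same grasp; the last joint's range is limited). The gripper opens to 94 mm and grips with 3 to 60 N. Pads are 16 mm wide; open, the fingers measure 119 mm over their backs; the gripper's body (75 mm by 177 mm) begins 78 mm behind the grasp point.
Start: joints at [1.17, 0.276, 1.505, -0, 1.361, -0.121], TCP at [158.811, 552.67, 213.493] pointing down, gripper open.
Joint ranges: [-2.89, 2.89], [-0.75, 2.08], [0.22, 2.7], [-1.18, 4.32], [0.11, 2.71], [-2.7, 2.7]. Speed limits (rad/s): [2.57, 2.57, 3.14, 3.14, 3.14, 3.14].

INTERFACE

Orientations are given as a unit quaternion [x, y, z, w].
In Python, from bench import ctrl gives the robot as it stands.
- The arm moves only by the shell command python3 -m pendant 'ROWS' [FORCE]. ROWS is JSON, a list of rows, each a list of 7 numbers: the shift along the tool's x, y, z in cm, then the turn, a rotation vector about the tool's x, y, z in rad, then the finger opening in cm, from 0 to 9.4. In form: [[dx, dy, dz, rx, ry, rz, claw], ...]. A call has 1 to 5 rows; each row is the pose to reach, as a shift and turn from the pose commanded when the call began, along the tool's axes at that moment; what a row does not reach only later rows make up. A row lasts 1/12 s, in which the tool goes at most 41.7 mm and 7.16 degrees, less where a joint would pass 70% of its speed; a pose out of reach is approached as far as the arm can. A call with a gripper value outside its range is refused whole. The fingers move at their own pace and stop on an object; FORCE is the grip in N (left out, the last holds). Time passes only in rows, so rows that repeat a pose let the fingers close. It gives the time, the measured TCP pose, the force, the opening and the grip force at its end, in the units of the state.
- ctrl.get_obs(): the state, without advancing time (a new reading comes with each control period).
- ctrl.get_image(name): name is "scene" or "top"; returns the picture (480x640x3 uint8, blue, green, red); there is no depth.
- ctrl.camera_info(name): a dict with "fx", "fy", "cx", "cy" (pixels), "k1" (the pictures are not rectified: a ray, as slopes to the right and down, at radius r is drawn at 1 + k1 r^2 times it, then the intrinsics apply), "position" and "orientation" of the camera in the world. Camera axes: x right, y up, looking along -z (the intrinsics and any distortion apply to the point x, -y, -z); pixel columns grow to the right and rows downward; lengths in mm; the calibration is good to about 2 mm. A picture is of the moment at which its call begins. camera_info takes no time and is no camera call.
- ctrl.job_done(): hands the job in; it is judged then, once.
The state is a dict: "time_s": time; "joint_positions": joint angles; "dq": joint speeds; "joint_efforts": joint torques, N m; "ee_pos": TCP position; "orientation": TCP orientation; "wrist_force": force on the tool from outside, world axes, zero at the start; "wrist_torque": the same for the moment, N m; "gripper_width": opening from 0.0 (shut) to 1.0 (fully open); "gripper_force": force on a finger pad.
Only numpy, scipy, OpenCV 4.12 (cv2) and the standard library are available. Lean on these libraries where they do the work, as an engineer would, in place of code of your own. Each camera call takes 0.05 s, during which the arm holds its last target. There are 200 camera calls.

## Working session

There is one attempt and no reset: what is moved stays moved. The work goes in short steps, Python scripts to look and compute and a shell command to move; the robot and the scene stay as the last step left them, time stands still between calls to the robot, and variables do not carry over. Pictures are saved under pics/ and viewed, at most 13 in all, crops included, and the job is handed in when it is done.

```bash
mkdir -p pics; ls; python3 - <<'E'
from bench import ctrl
import cv2
for n in("scene","top"):
    cv2.imwrite(f"pics/{n}0.png",ctrl.get_image(n)); print(ctrl.camera_info(n))
o=ctrl.get_obs(); print(o)
E
```

```text
pics
{'fx': 449.66301492975896, 'fy': 449.66301492975896, 'cx': 314.99611073467355, 'cy': 246.63585911949176, 'k1': -0.06265836858202557, 'position': array([  88.50139849, -726.75106662,  754.53503153]), 'orientation': array([ 0.43731903, -0.13892631, -0.25045682,  0.85248045])}
{'fx': 467.4629785121087, 'fy': 467.4629785121087, 'cx': 315.2268370632732, 'cy': 243.1195081597178, 'k1': -0.09439797014155414, 'position': array([ 320.30541776,    8.64780462, 1409.19335577]), 'orientation': array([-0.06720804,  0.07495943,  0.72104967, -0.68553012])}
{'time_s': 0.1, 'joint_positions': array([ 1.16993311e+00,  2.76503424e-01,  1.50595918e+00, -5.31521886e-06,
        1.36067864e+00, -1.20999597e-01]), 'dq': array([ 9.06812258e-04, -1.54873718e-03, -3.47320016e-03, -1.34552391e-05,
        3.10392564e-04, -1.40057350e-03]), 'joint_efforts': array([ 2.62649664e-03, -4.05461419e+01, -2.37780851e+01,  7.04657310e-02,
        2.97391985e-02, -5.57823364e-05]), 'ee_pos': array([158.65176053, 552.19180936, 212.72624368]), 'orientation': array([ 1.39475001e-01,  9.90225290e-01, -7.48757252e-04, -1.97242718e-04]), 'wrist_force': array([ 0.84508924, -0.73961271,  0.480733  ]), 'wrist_torque': array([ 0.00419135, -0.00702561,  0.00021266]), 'gripper_force': 0.0, 'gripper_width': 0.9975372209672002}
```

View pics/scene0.png

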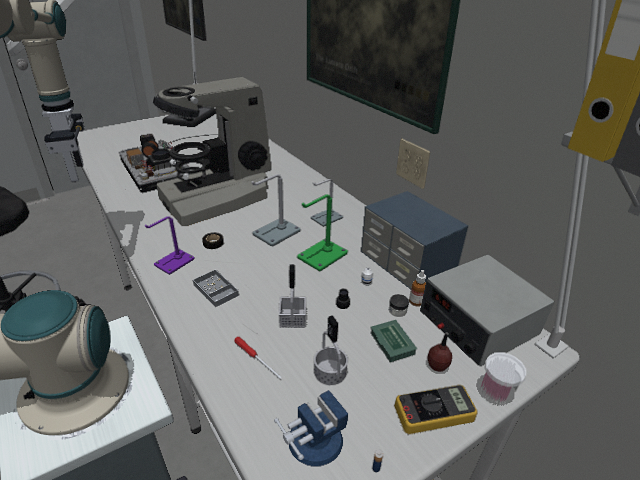

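View pics/top0.png

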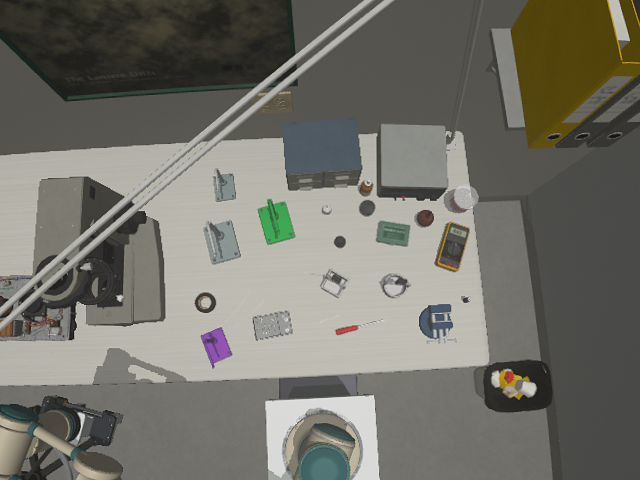

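The target is the larger grey stand, at scene (277,210) and top (222,240). The round basket is at scene (332,360) and top (396,285), and the square one at scene (292,310) and top (334,283). Next I'll enlarge these.

```bash
cat > h.py <<'E'
from bench import ctrl
import numpy as np, cv2
from scipy.spatial.transform import Rotation as R
from scipy.optimize import least_squares
I={n:ctrl.camera_info(n) for n in("scene","top")}
def proj(n,p):
    c=I[n]; q=R.from_quat(c["orientation"]).inv().apply(np.atleast_2d(p)-c["position"])
    s=np.c_[q[:,0],-q[:,1]]/-q[:,2:]; s=s*(1+c["k1"]*(s**2).sum(1,keepdims=True))
    return s*[c["fx"],c["fy"]]+[c["cx"],c["cy"]]
def ray(n,uv):
    f=lambda p:(proj(n,[p[0],p[1],0])[0]-uv)
    return least_squares(f,[450,0]).x
def atz(n,uv,z):
    return least_squares(lambda p:proj(n,[p[0],p[1],z])[0]-uv,[450,0]).x.round(1)
def tri(a,b):
    r=least_squares(lambda p:np.r_[proj("scene",p)[0]-a,proj("top",p)[0]-b],[450,0,100])
    return r.x.round(1),r.fun.round(1)
def crop(im,x,y,w,h,k): return cv2.resize(im[y:y+h,x:x+w],None,fx=k,fy=k,interpolation=cv2.INTER_CUBIC)
E
python3 - <<'E'
from h import *
s=cv2.imread("pics/scene0.png");t=cv2.imread("pics/top0.png")
a=np.hstack([crop(s,240,165,80,60,5),crop(s,295,310,80,60,5)])
b=np.hstack([crop(t,190,205,80,60,5),crop(t,360,260,80,60,5)])
cv2.imwrite("pics/c1.png",np.vstack([a,b]))
E
```

```text
(no output)
```

View pics/c1.png

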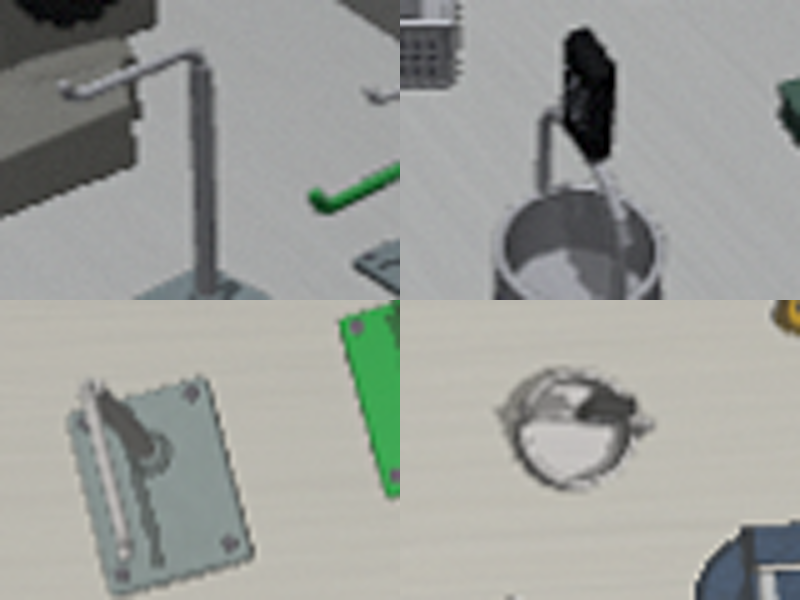

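```bash
cat >> h.py <<'E'
def circ(x,y,z,r,n=40):
    a=np.linspace(0,2*np.pi,n); return np.c_[x+r*np.cos(a),y+r*np.sin(a),0*a+z]
def yawp(x,y,w,P):
    c,s=np.cos(w),np.sin(w); P=np.array(P,float); return np.c_[x+c*P[:,0]-s*P[:,1],y+s*P[:,0]+c*P[:,1],P[:,2]]
def basket(x,y,w,z=0):
    L=[circ(x,y,z+40,34),circ(x,y,z,34)]
    L.append(yawp(x,y,w,[[0,-34,z+40],[0,-34,z+100],[0,34,z+100],[0,34,z+40]]))
    for q in(103,153): L.append(yawp(x,y,w,[[6,13,z+q],[6,-13,z+q],[-6,-13,z+q],[-6,13,z+q],[6,13,z+q]]))
    return L
def hook(x,y,w):
    return [yawp(x,y,w,[[-45,0,200],[-45,0,190],[58,0,190],[58,0,12]]),yawp(x,y,w,[[0,-8,194],[0,8,194]])]
def draw(im,n,x0,y0,w,h,k,Ls,col=(0,0,255)):
    c=crop(im,x0,y0,w,h,k)
    for L in Ls:
        p=(proj(n,L)-[x0,y0]+.5)*k; cv2.polylines(c,[np.int32(p*16)],False,col,1,cv2.LINE_AA,4)
    return c
E
python3 - <<'E'
from h import *
tip=tri([253.2,182.2],[214.4,254.8]); el=tri([279,175.6],[207.6,221.6]); g=tri([332.6,328],[401.2,279.2])
print(tip,el,g)
print("block by z", atz("scene",[332.6,328],128),atz("top",[401.2,279.2],153))
d=el[0]-tip[0]; w=np.arctan2(d[1],d[0]); print("hook yaw",w,np.hypot(d[0],d[1]))
print("rim top",atz("top",[360+171/5-.4,260+130/5-.4],40))
l,r=[atz("top",[360+a/5-.4,260+b/5-.4],97) for a,b in((105,112),(250,127))]; print(l,r)
E
```

```text
(array([548.5, 256.1, 199.6]), array([ 0.1, -0. , -0. ,  0.1])) (array([641.4, 277.4, 186.4]), array([ 0.8, -0.2, -0.3,  0.7])) (array([ 463.1, -241.8,  130.7]), array([ 1.2, -0.2, -0.7,  1.6]))
block by z [ 462.4 -238.9] [ 464.9 -239.7]
hook yaw 0.22538330952152447 95.31054506191849
rim top [ 460.2 -238.5]
[ 466.5 -191.5] [ 453.6 -273.3]
```

```bash
python3 - <<'E'
from h import *
s=cv2.imread("pics/scene0.png");t=cv2.imread("pics/top0.png")
H=hook(592.5,266.2,.225);B=basket(461,-239,-.157)
a=np.hstack([draw(s,"scene",240,165,80,60,5,H),draw(s,"scene",295,310,80,60,5,B)])
b=np.hstack([draw(t,"top",190,205,80,60,5,H),draw(t,"top",360,260,80,60,5,B)])
cv2.imwrite("pics/c2.png",np.vstack([a,b]))
E
```

```text
(no output)
```

View pics/c2.png

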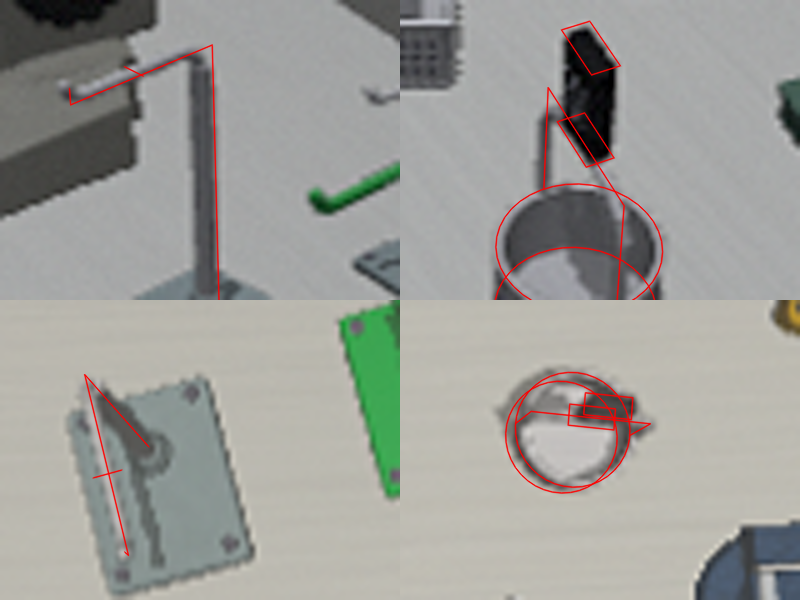

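The overlay fits within about 3 mm. The basket is at about (462,-240) with yaw -0.16, and the hook seat at about (592,266) with yaw 0.225. Next I'll check the obstacles and plan the first move.

```bash
cat >> h.py <<'E'
def plan(x,y,z,w):
    "tool-frame shift (cm) + rotvec to reach TCP x,y,z pointing down with tool y at world angle w"
    o=ctrl.get_obs(); r=R.from_quat(o["orientation"])
    T=R.from_matrix(np.array([[np.sin(w),np.cos(w),0],[-np.cos(w),np.sin(w),0],[0,0,-1]]).T.T) 
    d=r.inv().apply(np.array([x,y,z])-o["ee_pos"])/10
    q=(r.inv()*T).as_rotvec()
    print("t",o["time_s"].__round__(2),"pos",o["ee_pos"].round(1),"row",d.round(2),q.round(3),"dist",np.linalg.norm(d).round(1),"F",o["wrist_force"].round(1),"g",round(o["gripper_width"]*94,1),round(o["gripper_force"],1))
E
python3 - <<'E'
from h import *
print("green col",tri([329,198],[265,204])," green tip",tri([304,204],[275,235]))
print("purple top",tri([171,219],[213,341]))
print("square",tri([292,276],[339,275]))
w=-.157
print(np.array([[np.sin(w),np.cos(w),0],[-np.cos(w),np.sin(w),0],[0,0,-1]]))
plan(462,-240,300,-.157)
E
```

```text
green col (array([693.7, 118.3, 173.5]), array([-1.9,  0.4,  0.8, -1.8]))  green tip (array([599.8,  92.3, 196.6]), array([-1.9,  0.4,  0.8, -1.9]))
purple top (array([323.2, 273.6, 149.2]), array([ 0.9, -0.1, -0.2,  0.9]))
square (array([479.6, -69.2, 133.6]), array([ 2.5, -0.5, -1.2,  3. ]))
[[-0.15635581  0.98770079  0.        ]
 [-0.98770079 -0.15635581  0.        ]
 [ 0.          0.         -1.        ]]Traceback (most recent call last):
  File "<stdin>", line 7, in <module>
  File "h.py", line 38, in plan
    T=R.from_matrix(np.array([[np.sin(w),np.cos(w),0],[-np.cos(w),np.sin(w),0],[0,0,-1]]).T.T)
  File "scipy/spatial/transform/_rotation.pyx", line 1143, in scipy.spatial.transform._rotation.Rotation.from_matrix
ValueError: Non-positive determinant (left-handed or null coordinate frame) in rotation matrix 0: [[-0.15635581  0.98770079  0.        ]
 [-0.98770079 -0.15635581  0.        ]
 [ 0.          0.         -1.        ]].
```

```bash
sed -i 's/T=R.from_matrix.*/T=R.from_matrix([[-np.sin(w),np.cos(w),0],[np.cos(w),np.sin(w),0],[0,0,-1]])/' h.py
python3 -c "
from h import *
plan(462,-240,300,-.157)"
```

```text
t 0.1 pos [158.7 552.2 212.7] row [-51.04 -67.77  -8.63] [-1.000e-03  1.000e-03  1.448e+00] dist 85.3 F [ 0.8 -0.7  0.5] g 93.8 0.0
```

```bash
python3 -m pendant '[[0,0,-4,0,0,0.1,9.4],[-51,-67.8,-8.6,0,0,1.45,9.4],[-51,-67.8,-8.6,0,0,1.45,9.4],[-51,-67.8,-8.6,0,0,1.45,9.4],[-51,-67.8,-8.6,0,0,1.45,9.4]]' 20
python3 -c "
from h import *
plan(462,-240,300,-.157)"
```

```text
time_s: 0.52
ee_pos: [218.2, 395.5, 262.2]
orientation: [0.428, 0.904, -0.0, 0.0]
wrist_force: [1.9, 0.5, 1.1]
gripper_width: 1.004
gripper_force: 0.0
t 0.52 pos [218.2 395.5 262.2] row [-64.61 -21.41  -3.74] [-0.     0.001  0.843] dist 68.2 F [1.9 0.5 1.1] g 94.3 0.0
```

```bash
python3 -m pendant '[[-64,-21,-3.7,0,0,0.84,9.4],[-64,-21,-3.7,0,0,0.84,9.4],[-64,-21,-3.7,0,0,0.84,9.4],[-64,-21,-3.7,0,0,0.84,9.4],[-64,-21,-3.7,0,0,0.84,9.4]]'
python3 -c "
from h import *
plan(462,-240,250,-.157)"
```

```text
time_s: 0.93
ee_pos: [294.0, 201.7, 273.9]
orientation: [0.685, 0.728, 0.0, 0.0]
wrist_force: [0.9, -0.0, -0.2]
gripper_width: 0.999
gripper_force: 0.0
t 0.93 pos [294.  201.7 273.9] row [-45.11  14.09   2.39] [ 0.    -0.     0.218] dist 47.3 F [ 0.9 -0.  -0.2] g 93.9 0.0
```

```bash
python3 -m pendant '[[-44,14,0,0,0,0.18,9.4],[-44,14,0,0,0,0.18,9.4],[-44,14,0,0,0,0.18,9.4],[-44,14,0,0,0,0.18,9.4],[-44,14,0,0,0,0.18,9.4]]'
python3 -c "
from h import *
plan(462,-240,250,-.157)"
```

```text
time_s: 1.35
ee_pos: [370.2, 7.6, 273.9]
orientation: [0.746, 0.666, 0.0, 0.0]
wrist_force: [0.9, 0.3, 0.3]
gripper_width: 1.003
gripper_force: 0.0
t 1.35 pos [370.2   7.6 273.9] row [-23.55  11.95   2.39] [ 0.    -0.     0.043] dist 26.5 F [0.9 0.3 0.3] g 94.3 0.0
```

```bash
python3 -m pendant '[[-22,12,2,0,0,0.03,9.4],[-22,12,2,0,0,0.03,9.4],[-22,12,2,0,0,0.03,9.4],[-22,12,2,0,0,0.03,9.4],[-22,12,2,0,0,0.03,9.4]]'
python3 -m pendant '[[-1.5,0,2,0,0,0,9.4],[-1.5,0,2,0,0,0,9.4],[-1.5,0,2,0,0,0,9.4]]'
python3 - <<'E'
from h import *
plan(462,-240,123,-.157)
s=ctrl.get_image("scene");t=ctrl.get_image("top")
a=np.hstack([draw(s,"scene",295,270,80,100,5,[]),draw(t,"top",360,240,80,100,5,[])])
cv2.imwrite("pics/c3.png",a)
E
```

```text
time_s: 1.77
ee_pos: [448.4, -184.9, 256.8]
orientation: [0.756, 0.654, 0.0, -0.0]
wrist_force: [0.0, 0.4, -0.5]
gripper_width: 0.998
gripper_force: 0.0
time_s: 2.02
ee_pos: [445.1, -197.5, 235.8]
orientation: [0.757, 0.654, -0.0, -0.002]
wrist_force: [0.8, 0.6, 0.7]
gripper_width: 0.999
gripper_force: 0.0
t 2.02 pos [ 445.1 -197.5  235.8] row [-3.99  2.33 11.27] [-0.004 -0.002  0.011] dist 12.2 F [0.8 0.6 0.7] g 93.9 0.0
```

View pics/c3.png

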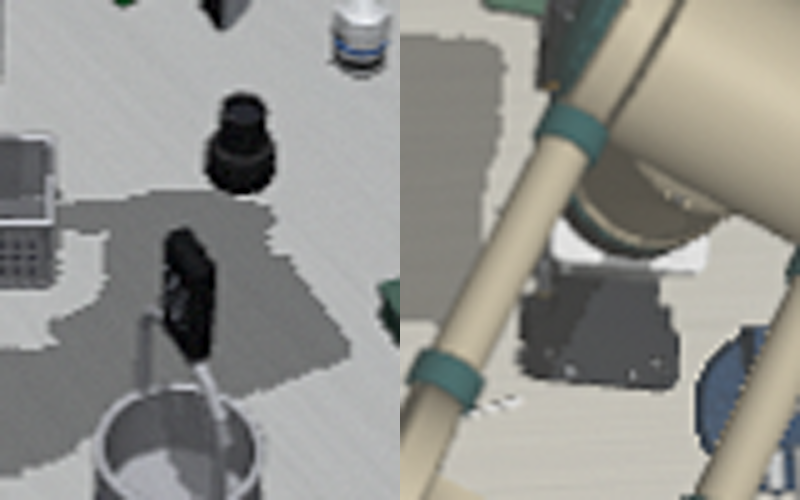

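The picture shows the block standing free and undisturbed at scene crop (163..215, 230..360). I'll move above it and then descend.

```bash
python3 -m pendant '[[-4,2.3,4,0,0,0.01,9.4],[-4,2.3,4,0,0,0.01,9.4],[-4,2.3,4,0,0,0.01,9.4],[-4,2.3,4,0,0,0.01,9.4]]'
python3 - <<'E'
from h import *
plan(462,-240,123,-.157)
s=ctrl.get_image("scene")
cv2.imwrite("pics/c4.png",draw(s,"scene",290,230,100,120,5,basket(462,-240,-.157)))
E
```

```text
time_s: 2.45
ee_pos: [462.9, -239.5, 197.0]
orientation: [0.759, 0.651, 0.0, -0.001]
wrist_force: [0.2, 0.2, -0.8]
gripper_width: 1.0
gripper_force: 0.0
t 2.45 pos [ 462.9 -239.5  197. ] row [-0.08 -0.07  7.4 ] [-0.002 -0.002  0.003] dist 7.4 F [ 0.2  0.2 -0.8] g 94.0 0.0
```

View pics/c4.png

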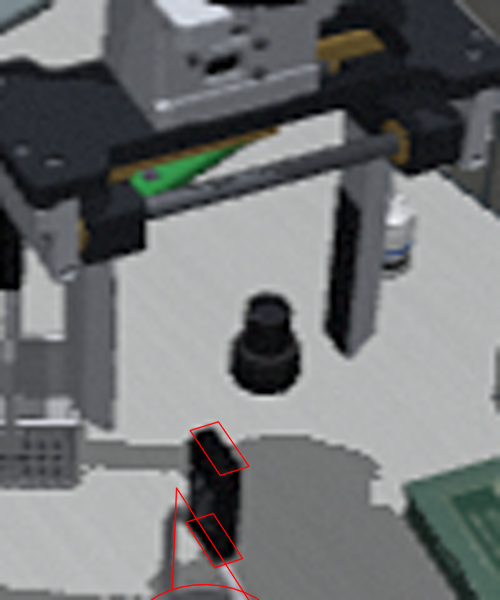

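The fingers straddle the block, at crop (190..240, 425..560). I'll descend and close.

```bash
python3 -m pendant '[[0,0,4,0,0,0,9.4],[0,0,7.4,0,0,0,9.4],[0,0,7.4,0,0,0,6],[0,0,7.4,0,0,0,3],[0,0,7.4,0,0,0,2.5]]' 20
python3 -m pendant '[[0,0,0,0,0,0,2],[0,0,0,0,0,0,1.6],[0,0,0,0,0,0,1],[0,0,0,0,0,0,0],[0,0,0,0,0,0,0]]' 20
python3 -c "
from h import *
plan(462,-240,123,-.157)"
```

```text
time_s: 2.92
ee_pos: [464.5, -240.7, 125.5]
orientation: [0.759, 0.651, 0.001, 0.001]
wrist_force: [-0.2, -0.5, 0.0]
gripper_width: 0.822
gripper_force: 0.0
time_s: 3.33
ee_pos: [463.5, -240.7, 123.9]
orientation: [0.759, 0.651, 0.0, 0.0]
wrist_force: [-0.4, 0.4, -0.3]
gripper_width: 0.47
gripper_force: 0.0
t 3.33 pos [ 463.5 -240.7  123.9] row [ 0.04 -0.16  0.09] [0.001 0.    0.003] dist 0.2 F [-0.4  0.4 -0.3] g 44.2 0.0
```

```bash
for i in 1 2; do python3 -m pendant '[[0,0,0,0,0,0,0],[0,0,0,0,0,0,0],[0,0,0,0,0,0,0],[0,0,0,0,0,0,0],[0,0,0,0,0,0,0]]' 20;done
python3 -c "
from h import *
plan(462,-240,123,-.157)"
```

```text
time_s: 3.75
ee_pos: [463.2, -240.5, 123.2]
orientation: [0.759, 0.651, -0.0, -0.0]
wrist_force: [1.6, -0.8, -1.7]
gripper_width: 0.127
gripper_force: 20.0
time_s: 4.17
ee_pos: [463.2, -240.4, 123.2]
orientation: [0.759, 0.651, 0.0, -0.0]
wrist_force: [-0.2, -0.2, -1.7]
gripper_width: 0.121
gripper_force: 20.0
t 4.17 pos [ 463.2 -240.4  123.2] row [ 0.03 -0.12  0.02] [-0.    -0.     0.003] dist 0.1 F [-0.2 -0.2 -1.7] g 11.4 20.0
```

Gripped at 12 mm. I'll lift it and look.

```bash
python3 -m pendant '[[0,0,-2,0,0,0,0],[0,0,-6,0,0,0,0],[0,0,-10,0,0,0,0],[0,0,-14,0,0,0,0],[0,0,-17,0,0,0,0]]' 30
python3 -m pendant '[[0,0,-2,0,0,0,0],[0,0,-2,0,0,0,0],[0,0,-2,0,0,0,0]]'
python3 - <<'E'
from h import *
o=ctrl.get_obs(); x,y,z=o["ee_pos"]
s=ctrl.get_image("scene");B=basket(x,y,-.157,z-123)
cv2.imwrite("pics/c5.png",draw(s,"scene",270,200,120,150,4,B))
plan(475,238,300,.225)
E
```

```text
time_s: 4.58
ee_pos: [463.8, -240.8, 296.8]
orientation: [0.759, 0.651, 0.001, 0.002]
wrist_force: [0.3, 0.2, -1.1]
gripper_width: 0.128
gripper_force: 30.0
time_s: 4.83
ee_pos: [463.4, -240.7, 313.7]
orientation: [0.759, 0.651, 0.0, 0.001]
wrist_force: [0.4, 0.5, -1.3]
gripper_width: 0.122
gripper_force: 30.0
t 4.88 pos [ 462.7 -240.2  312.1] row [47.44 -6.12  1.26] [-0.001 -0.001 -0.379] dist 47.8 F [-0.7  0.7 -1.2] g 11.9 30.0
```

View pics/c5.png

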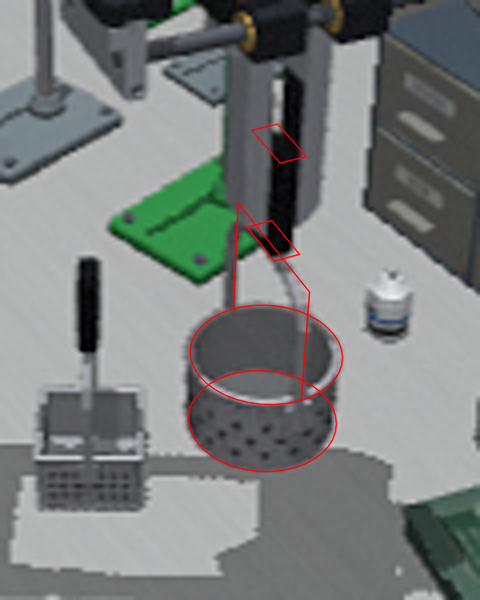

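The basket is held upright, matching the model to within about 2 mm. The square basket is untouched at crop (90,430). I'll carry it across to the hook's tip side.

```bash
python3 -m pendant '[[3,-0.4,0,0,0,-0.05,0],[47,-6,0,0,0,-0.38,0],[47,-6,0,0,0,-0.38,0],[47,-6,0,0,0,-0.38,0],[47,-6,0,0,0,-0.38,0]]'
python3 -c "
from h import *
plan(475,238,300,.225)"
```

```text
time_s: 5.3
ee_pos: [466.9, -41.8, 310.5]
orientation: [0.622, 0.783, -0.001, -0.002]
wrist_force: [0.8, -1.1, -0.4]
gripper_width: 0.126
gripper_force: 30.0
t 5.3 pos [466.9 -41.8 310.5] row [27.07  7.11  1.09] [-0.004 -0.002  0.003] dist 28.0 F [ 0.8 -1.1 -0.4] g 11.8 30.0
```

```bash
python3 -m pendant '[[25,7,1,0,0,0,0],[25,7,1,0,0,0,0],[25,7,1,0,0,0,0],[25,7,1,0,0,0,0],[25,7,1,0,0,0,0]]'
python3 -m pendant '[[3,0.8,0,0,0,0,0],[3,0.8,0,0,0,0,0],[3,0.8,0,0,0,0,0],[3,0.8,0,0,0,0,0]]'
python3 -c "
from h import *
plan(475,238,250,.225)"
```

```text
time_s: 5.72
ee_pos: [476.6, 166.0, 302.5]
orientation: [0.623, 0.782, -0.002, -0.001]
wrist_force: [0.8, -1.0, -0.4]
gripper_width: 0.124
gripper_force: 30.0
time_s: 6.05
ee_pos: [478.4, 194.6, 303.3]
orientation: [0.623, 0.782, -0.002, -0.001]
wrist_force: [0.0, -1.6, -0.5]
gripper_width: 0.126
gripper_force: 30.0
t 6.05 pos [478.4 194.6 303.3] row [4.31 0.66 5.32] [-0.004  0.001  0.001] dist 6.9 F [ 0.  -1.6 -0.5] g 11.9 30.0
```

```bash
python3 -m pendant '[[4.3,0.6,3,0,0,0,0],[4.3,0.6,5.3,0,0,0,0],[4.3,0.6,5.3,0,0,0,0],[4.3,0.6,5.3,0,0,0,0]]'
python3 - <<'E'
from h import *
o=ctrl.get_obs(); x,y,z=o["ee_pos"]
s=ctrl.get_image("scene");t=ctrl.get_image("top");L=basket(x,y,.225,z-123)+hook(592.5,266.2,.225)
cv2.imwrite("pics/c6.png",np.hstack([draw(s,"scene",205,130,100,120,4,L),draw(t,"top",180,200,100,120,4,L)]))
plan(592,266,240,.225)
E
```

```text
time_s: 6.38
ee_pos: [474.5, 236.6, 250.8]
orientation: [0.623, 0.782, -0.002, -0.001]
wrist_force: [-0.3, 0.6, -1.8]
gripper_width: 0.121
gripper_force: 30.0
t 6.48 pos [476.5 237.1 253.5] row [ 0.25 11.91  1.37] [ 0.001  0.001 -0.001] dist 12.0 F [ 0.7  0.2 -1. ] g 11.9 30.0
```

View pics/c6.png

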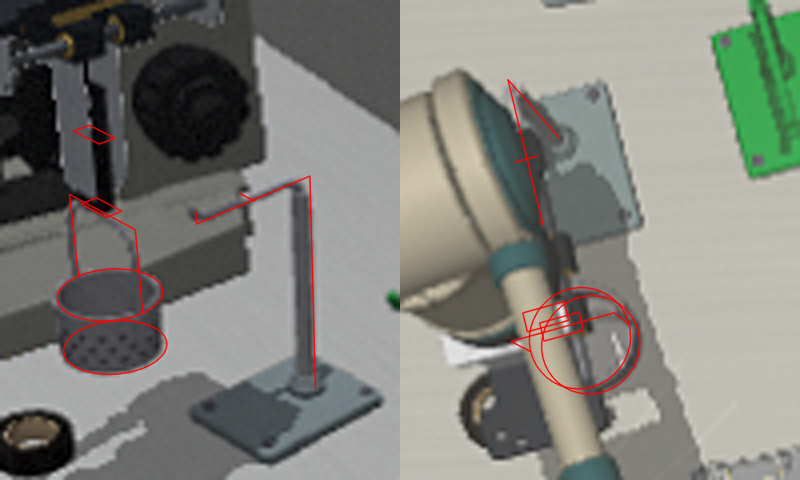

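The overlay agrees within about 1 px for the basket and the rod tip (scene crop (196,215)). The bar sits before the tip at the right bearing. I'll move in over the tip with about 10 mm of clearance.

```bash
python3 -m pendant '[[0.2,0,1.2,0,0,0,0],[0.2,3,1.2,0,0,0,0],[0.2,6,1.2,0,0,0,0],[0.2,9,1.2,0,0,0,0],[0.2,11.7,1.2,0,0,0,0]]'
python3 -m pendant '[[0,0,0,0,0,0,0],[0,0,0,0,0,0,0],[0,0,0,0,0,0,0]]'
python3 - <<'E'
from h import *
o=ctrl.get_obs(); x,y,z=o["ee_pos"]
s=ctrl.get_image("scene")
cv2.imwrite("pics/c7.png",draw(s,"scene",225,130,100,120,5,[]))
plan(590,265.5,220,.225)
E
```

```text
time_s: 6.9
ee_pos: [592.1, 265.6, 242.7]
orientation: [0.624, 0.782, 0.002, 0.001]
wrist_force: [0.5, 0.5, -0.7]
gripper_width: 0.126
gripper_force: 30.0
time_s: 7.15
ee_pos: [589.3, 265.7, 241.4]
orientation: [0.623, 0.782, 0.0, 0.0]
wrist_force: [-0.5, -0.7, -1.0]
gripper_width: 0.129
gripper_force: 30.0
t 7.2 pos [588.8 265.8 241.5] row [-0.06  0.11  2.15] [0.001 0.    0.   ] dist 2.1 F [ 0.5  0.9 -0.1] g 11.7 30.0
```

View pics/c7.png

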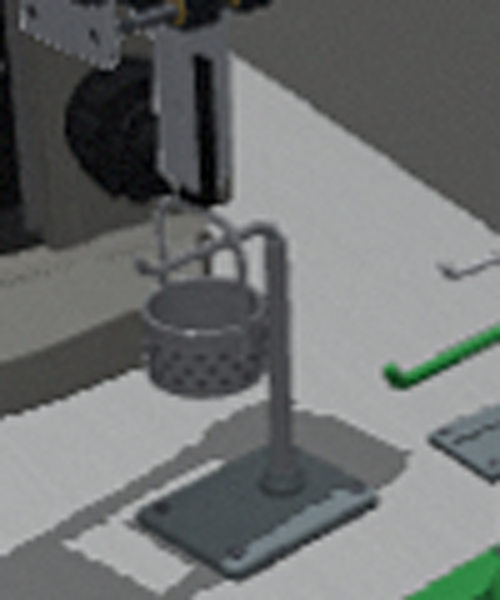

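The rod passes through the loop near its middle (crop (205,240)), below the bar. I'll lower it and watch the force.

```bash
python3 -m pendant '[[0,-0.2,0.7,0,0,0,0],[0,-0.2,1.4,0,0,0,0],[0,-0.2,1.8,0,0,0,0],[0,-0.2,1.8,0,0,0,0]]'
python3 -m pendant '[[0,0,0.1,0,0,0,0],[0,0,0.2,0,0,0,0],[0,0,0.2,0,0,0,0],[0,0,0.2,0,0,0,0]]'
python3 -c "
from h import *
plan(590,265.5,220,.225)"
```

```text
time_s: 7.53
ee_pos: [585.7, 266.0, 221.0]
orientation: [0.623, 0.782, -0.001, -0.001]
wrist_force: [-0.4, -0.1, -2.0]
gripper_width: 0.126
gripper_force: 30.0
time_s: 7.87
ee_pos: [587.3, 266.3, 220.5]
orientation: [0.623, 0.782, 0.0, 0.0]
wrist_force: [-0.4, -0.1, -0.4]
gripper_width: 0.124
gripper_force: 30.0
t 7.87 pos [587.3 266.3 220.5] row [-0.14  0.25  0.05] [ 0.    -0.     0.001] dist 0.3 F [-0.4 -0.1 -0.4] g 11.7 30.0
```

```bash
python3 -m pendant '[[0,0,0.1,0,0,0,0],[0,0,0.1,0,0,0,0],[0,0,0.1,0,0,0,0]]'; python3 -m pendant '[[0,0,0.1,0,0,0,0],[0,0,0.1,0,0,0,0],[0,0,0.1,0,0,0,0]]'
```

```text
time_s: 8.12
ee_pos: [587.4, 266.4, 219.9]
orientation: [0.623, 0.782, 0.0, 0.0]
wrist_force: [-0.2, 0.4, 0.6]
gripper_width: 0.125
gripper_force: 30.0
time_s: 8.37
ee_pos: [587.5, 266.4, 219.7]
orientation: [0.623, 0.782, 0.001, 0.0]
wrist_force: [-0.2, -0.5, 4.2]
gripper_width: 0.126
gripper_force: 30.0
```

The force is now +4 N, so the bar rests on the rod. I'll open the gripper gently.

```bash
python3 -m pendant '[[0,0,-0.1,0,0,0,0],[0,0,-0.1,0,0,0,1.3],[0,0,-0.1,0,0,0,1.5],[0,0,-0.1,0,0,0,1.8],[0,0,-0.1,0,0,0,2.4]]' 5
python3 -m pendant '[[0,0,0,0,0,0,3],[0,0,0,0,0,0,3.5],[0,0,0,0,0,0,4],[0,0,0,0,0,0,4],[0,0,0,0,0,0,4]]'
python3 - <<'E'
from h import *
s=ctrl.get_image("scene")
cv2.imwrite("pics/c8.png",draw(s,"scene",225,130,100,120,5,[]))
E
```

```text
time_s: 8.78
ee_pos: [587.1, 266.2, 218.9]
orientation: [0.623, 0.782, -0.0, -0.0]
wrist_force: [1.0, 0.8, -0.2]
gripper_width: 0.23
gripper_force: 0.0
time_s: 9.2
ee_pos: [587.2, 266.3, 219.3]
orientation: [0.623, 0.782, 0.0, -0.0]
wrist_force: [-0.2, 0.1, 0.3]
gripper_width: 0.426
gripper_force: 0.0
```

View pics/c8.png

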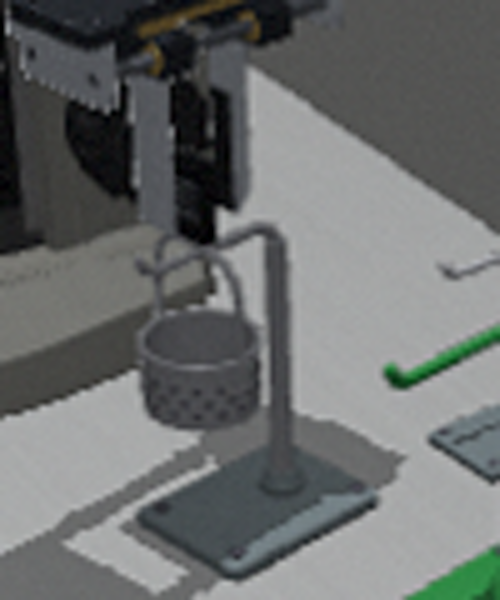

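The basket hangs upright from the rod, with its cup at crop (140..260, 310..430) and clear of the foot. I'll retreat straight up.

```bash
python3 -m pendant '[[0,0,0,0,0,0,5],[0,0,0,0,0,0,5.5],[0,0,-1,0,0,0,5.5],[0,0,-3,0,0,0,5.5],[0,0,-5,0,0,0,5.5]]'
python3 -m pendant '[[0,0,-3,0,0,0,5.5],[0,0,-6,0,0,0,5.5],[0,0,-8,0,0,0,5.5],[0,0,-8,0,0,0,5.5],[0,0,-8,0,0,0,5.5]]'
python3 -m pendant '[[0,0,0,0,0,0,5.5],[0,0,0,0,0,0,5.5],[0,0,0,0,0,0,5.5],[0,0,0,0,0,0,5.5],[0,0,0,0,0,0,5.5]]'
python3 - <<'E'
from h import *
s=ctrl.get_image("scene")
cv2.imwrite("pics/c9.png",draw(s,"scene",200,120,160,270,2,[]))
E
```

```text
time_s: 9.67
ee_pos: [586.8, 266.1, 269.8]
orientation: [0.623, 0.782, -0.001, -0.0]
wrist_force: [0.4, 0.0, 1.0]
gripper_width: 0.584
gripper_force: 0.0
time_s: 10.08
ee_pos: [587.6, 266.4, 351.0]
orientation: [0.623, 0.782, 0.001, 0.001]
wrist_force: [0.4, 0.3, 0.4]
gripper_width: 0.589
gripper_force: 0.0
time_s: 10.5
ee_pos: [587.0, 266.2, 348.4]
orientation: [0.623, 0.782, -0.001, -0.0]
wrist_force: [0.1, 0.0, -0.1]
gripper_width: 0.583
gripper_force: 0.0
```

View pics/c9.png

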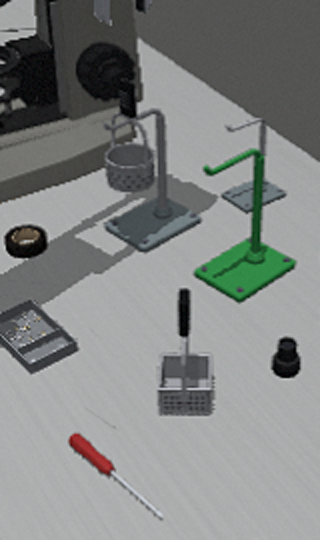

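The basket hangs upright on the grey hook at crop (130,160). The gripper is clear and the square basket is still standing at (187,380).

```bash
python3 -c "
from bench import ctrl
print(ctrl.job_done())"
```

```text
the job is handed in; nothing more can be done
None
```

The round basket hangs upright by its handle from the larger grey stand's hook, clear of the bench and released, and the square basket was not touched; I handed the job in at about 10.6 s.

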